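Load the chime's D cell against its spring

TASK

Put the big black battery cell from its wooden rest into the cradle of the open door chime: tuck its flat end under the hood against the coil spring, press the spring back, then drop the end with the metal nub in behind the low end wall, so that the cell lies fully home, level and held between the two contacts. Work gently, feeling for the spring and never ramming the cell against the spring's housing or forcing it, and leave the other things on the bench where they are.

Things in the scene. Friction and masses are not known exactly. Their poses are not given: they have to be found in the camera images.
- cell_mid (a point): Centre of the battery cell to be loaded (D size): a black cylinder 34 mm in diameter and 61 mm long over all, about 0.14 kg, with bare steel ends. Its x axis runs along the cell from the flat end (at x = -30.5 mm) to the nub end (black body ends at +28 mm; the steel nub, 10 mm in diameter, stands out to +30.5 mm). It may be rolled about that axis. At the start it lies level on the rest, its centre 21 mm above the table.
- cell_nub (a point): Centre of the outer face of the cell's nub, 30.5 mm from the cell's centre along its axis.
- rest: Small fixed wooden rest, base 70 x 50 x 3 mm with two low ribs (8 mm high over the table, outer faces 30 mm apart) along its x axis; the cell starts on it, along x. Origin under its centre, on the table. Fingers have free room beside the cell.
- chime: Door chime, cover off, fixed: board 210 x 144 x 12 mm, on it a white plate 190 x 130 mm, top at 20 mm. Origin under its centre on the table, z up, x along the grey cradle (y = 0) from spring end to low end wall. The cradle is set on slots up to 14 mm either way along x, stiffly: this one shift adds to every cradle x stated here, is unmeasured, must be felt or seen.
- seat (a point): Middle of the cradle for zero shift, on its floor, 26 mm above the chime's underside; axes as the chime's. A seated cell has its centre 17 mm above this, flat end at x = -30.5 mm, nub at +30.5 mm, the spring 4 mm compressed. Fingers have free room beside the cell between x = -19 and 19 mm, down to the white plate, out to y = 50 mm either side, where flat chime bars (29 mm over the table) lie.
- spring (a point): Middle of the relaxed coil spring contact's face for zero shift, 26.5 mm to -x of the seat, 17 mm over the floor: a steel disc 18 mm across that slides back to -x under about 2 N per mm into its housing, whose hard flat face, 11.5 mm behind, stops the cell. From the housing a hood 40 mm wide reaches out over it to x = -26 mm from the seat, underside 38.5 mm and top 42.5 mm over the floor: the flat end must go in under it.
- end_wall (a point): Middle of the top edge of the low end wall's inner face (fixed contact, met by the nub) for zero shift: 30.5 mm to +x of the seat, 17.5 mm over the floor; 40 mm wide, 4 mm thick. A cell tilted nub up by about 21 degrees clears it while its flat end slides in low, along the cell's axis, to the spring. Beyond, past x = 62 mm from the seat, stand a terminal block and a post, at most 12 mm over the white plate.
- cheek (a point): One of four low guide cheeks for zero shift: middle of one flared top. They stand 19 mm either side of the centre line, flared outwards to 26 mm, highest 17 mm over the floor, at x from -30 to -19 mm and from 19 to 26 mm from the seat, and leave the cell 2 mm play each side.
- screw_jar: Clear jar 50 mm across and 60 mm high with a grey cap, standing loose; bystander. Origin under its centre.
- small_cell: Smaller black cell, 26 mm across and 50 mm high, standing on end, loose; bystander, not the one to load. Origin under its centre.
- outlet_box: Open steel outlet box 75 x 60 x 40 mm, loose; bystander. Origin under its centre.
- tape_roll: Roll of tape lying flat, 90 mm across, 22 mm high, loose; bystander. Origin under its centre.
- screwdriver: Screwdriver lying on the table, loose; bystander.
- wrench: Wrench lying on the table, loose; bystander.
- carton: Closed carton 100 x 70 x 50 mm, loose; bystander. Origin under its centre.
Things that resemble listed ones, but are neither listed nor needed, are in the scene too. What is shaped like the part that bears cell_mid but orange or yellow is not meant.

How it is judged:
By the outcome, as a careful person would: the job done as asked, in the order asked, and still so for the second after the job is handed in, with the robot touching nothing.
It also fails if it takes over 54 s, if anything falls off the work surface, if the arm or the gripper's body presses on something with over 40 N, if the wrist force passes 120 N, or if a joint passes its speed limit or range.

ROBOT

A 6-joint arm with a two-finger parallel gripper is mounted at the origin on the work surface. World frame = base frame: x ahead of the robot, y to its left, z up, the work surface at z = 0. Lengths are in m, angles in rad, forces in N, time in s.
With the tool pointing down it reaches from about 0.25 to 0.775 m from the base axis. Payload 8.9 kg.
Tool frame: the origin (TCP) lies midway between the tips of the shut fingers; the grasp point (between the pads) lies 19 mm behind it (grip_point_offset is the distance from the TCP to the grasp point, in m); z points along the fingers, y is the line along which they close (so a half turn about z gives the same grasp; the last joint's range is limited). The gripper opens to 85 mm and grips with 20 to 120 N. Pads are 22 mm wide; open, the fingers measure 114 mm over their backs; the gripper's body (76 mm by 85 mm) begins 54 mm behind the grasp point. The pads swing forward as they close: fully open they stand 13 mm farther back than shut.
Start: joints at [-1.309, 0.291, -0.153, 1.127, 0, 1.431], TCP at [0.205, -0.483, 0.231] pointing down, gripper open.
Joint ranges: [-2.52, 2.52], [-0.91, 1.74], [-1.3, 1.37], [-1.96, 2.02], [-1.52, 1.47], [-3.14, 3.14]. Speed limits (rad/s): [2.22, 2.22, 2.79, 3.14, 3.14, 3.14].

INTERFACE

Orientations are given as a unit quaternion [x, y, z, w].
In Python, from plant import state, get_image, camera_info, finish_job, grip_point_offset gives the robot as it stands.
- The arm moves only by the tool jog_arm, never from a script. Its argument "moves" is a list of rows, each a list of 7 numbers: the closure, from 0 (fully open) to 1 (shut), then the shift along the tool's x, y, z in cm, then the turn, a rotation vector about the tool's x, y, z in degrees. In form: [[fingers, x, y, z, rx, ry, rz], ...]. A call has exactly 8 rows; each row is the pose to reach, as a shift and turn from the pose commanded when the call began, along the tool's axes at that moment; what a row does not reach only later rows make up. A row lasts 1/10 s, in which the tool goes at most 50 mm and 8.59 degrees, less where a joint would pass 70% of its speed; a pose out of reach is approached as far as the arm can. A call with a gripper value outside its range is refused whole. The fingers move at their own pace and stop on an object; the grip force is fixed at half the most. Time passes only in rows, so rows that repeat a pose let the fingers close, or fill a call up. It gives the time, the measured TCP pose, the force, the opening and the grip force at its end, in the units of the state.
- state(): the state, without advancing time (a new reading comes with each control period).
- get_image(name): name is "scene" or "top" or "wrist"; returns the picture (384x512x3 uint8, red, green, blue); there is no depth.
- camera_info(name): a dict with "mtx" (3x3 intrinsics, pixels), "R" (3x3) and "t" (3): a world point X has camera coordinates R X + t. Camera axes: x right, y down, z forward; pixel columns grow to the right and rows downward; lengths in m; the calibration is good to about 2 mm. A picture is of the moment at which its call begins: read the wrist's pose just before it. camera_info takes no time and is no camera call; for the wrist camera it gives the pose at the moment of the call.
- finish_job(): hands the job in; it is judged then, once.
The state is a dict: "time": time; "joint_pos": joint angles; "qd": joint speeds; "effort": joint torques, N m; "tcp_pos": TCP position; "ee_rot": TCP orientation; "force": force on the tool from outside, world axes, zero at the start; "wrist_torque": the same for the moment, N m; "width": finger opening in m; "grip_force": force on a finger pad.
Only numpy, scipy, OpenCV 4.12 (cv2) and the standard library are available. Lean on these libraries where they do the work, as an engineer would, in place of code of your own. Each camera call takes 0.05 s, during which the arm holds its last target. There are 200 camera calls.

## Working session

There is one attempt and no reset: what is moved stays moved. The work goes in short steps, Python scripts to look and compute and a tool call to move; the robot and the scene stay as the last step left them, time stands still between calls to the robot, and variables do not carry over. Pictures are saved under pics/ and viewed, at most 10 in all, crops included, and the job is handed in when it is done.

Besides the shell and the picture viewer there is one more tool, called in YAML: its name, and indented under it one key for each argument. jog_arm: Moves the arm, as the interface text tells. Its arguments: {"type":"object","properties":{"moves":{"type":"array","items":{"type":"array","items":{"type":"number"}}}},"required":["moves"]}

```bash
mkdir -p pics
cat > h.py <<'E'
import numpy as np, cv2
from plant import state, get_image, camera_info, finish_job, grip_point_offset
from scipy.spatial.transform import Rotation as Ro
def snap(n,f):
    im=get_image(n); cv2.imwrite('pics/'+f,im[:,:,::-1]); return im
def ray(n,px,z,ci=None):
    c=ci or camera_info(n); K,R,t=[np.array(c[k]) for k in('mtx','R','t')]
    o=-R.T@t; d=R.T@np.linalg.inv(K)@[px[0],px[1],1]; return o+d*(z-o[2])/d[2]
def proj(n,X,ci=None):
    c=ci or camera_info(n); K,R,t=[np.array(c[k]) for k in('mtx','R','t')]
    p=K@(R@np.array(X)+t); return p[:2]/p[2]
E
python3 - <<'E'
from h import *
a=snap('top','top0.png');b=snap('scene','scene0.png')
cv2.imwrite('pics/top_big.png',cv2.resize(a[:,:,::-1],(800,600),interpolation=cv2.INTER_CUBIC))
cv2.imwrite('pics/scene_big.png',cv2.resize(b[:,:,::-1],(800,600),interpolation=cv2.INTER_CUBIC))
s=state();print(s);print(grip_point_offset)
for n in('top','scene'):
  c=camera_info(n);print(n,-np.array(c['R']).T@np.array(c['t']),c)
E
```

```text
{'time': 0.1, 'joint_pos': array([-1.30929332e+00,  2.91179629e-01, -1.54060016e-01,  1.12671284e+00,
        4.59547787e-06,  1.43151744e+00]), 'qd': array([-0.00178501, -0.0005644 ,  0.00051724,  0.00191519,  0.00136306,
       -0.00159064]), 'effort': array([ 1.21713856e-03, -5.37977350e+01,  3.31920004e+01,  9.37725854e-03,
       -2.21695459e-04, -1.89888851e-07]), 'tcp_pos': array([ 0.204733  , -0.48299915,  0.23080934]), 'ee_rot': array([ 9.79988670e-01,  1.99052434e-01, -3.30120282e-05, -5.77137947e-04]), 'force': array([-0.36766683,  0.14735417,  1.26769749]), 'wrist_torque': array([-0.0063977 ,  0.00714613,  0.03412485]), 'grip_force': 0.0, 'width': 0.0854913617801887}
0.0187
top [0.48154805 0.06439835 1.38878145] {'mtx': array([[395.28390687,   0.        , 258.51861956],
       [  0.        , 395.28390687, 187.09295313],
       [  0.        ,   0.        ,   1.        ]]), 'R': array([[-0.00246137, -0.99998141, -0.00557916],
       [-0.99788337,  0.00281867, -0.06496793],
       [ 0.06498244,  0.00540745, -0.99787176]]), 't': array([0.07333066, 0.57057353, 1.35418539])}
scene [ 1.08530778 -0.40018989  0.8567554 ] {'mtx': array([[395.98613953,   0.        , 256.54540612],
       [  0.        , 395.98613953, 187.37845254],
       [  0.        ,   0.        ,   1.        ]]), 'R': array([[ 0.68834544,  0.72527596,  0.01246353],
       [ 0.5534584 , -0.51401497, -0.65534144],
       [-0.46889695,  0.45799934, -0.75522994]]), 't': array([-0.46749675, -0.24490898,  1.33923154])}
```

View pics/top_big.png

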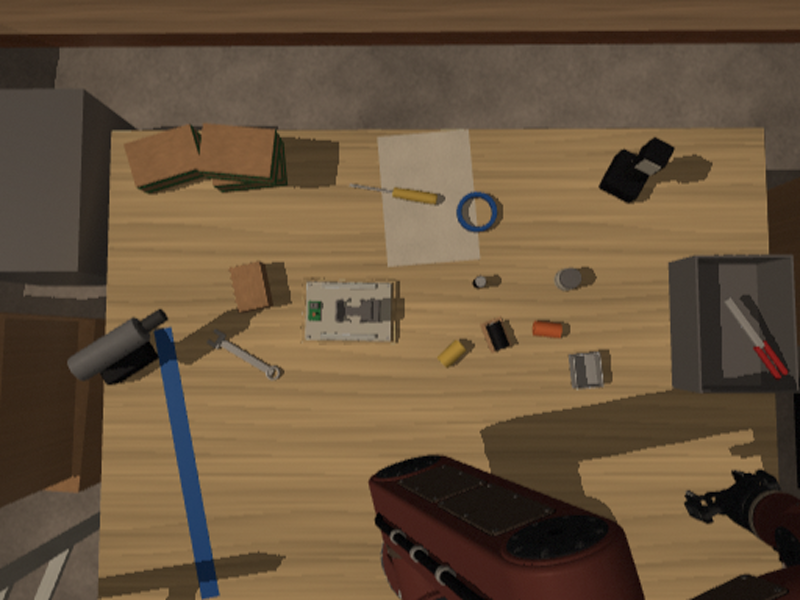

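View pics/scene_big.png

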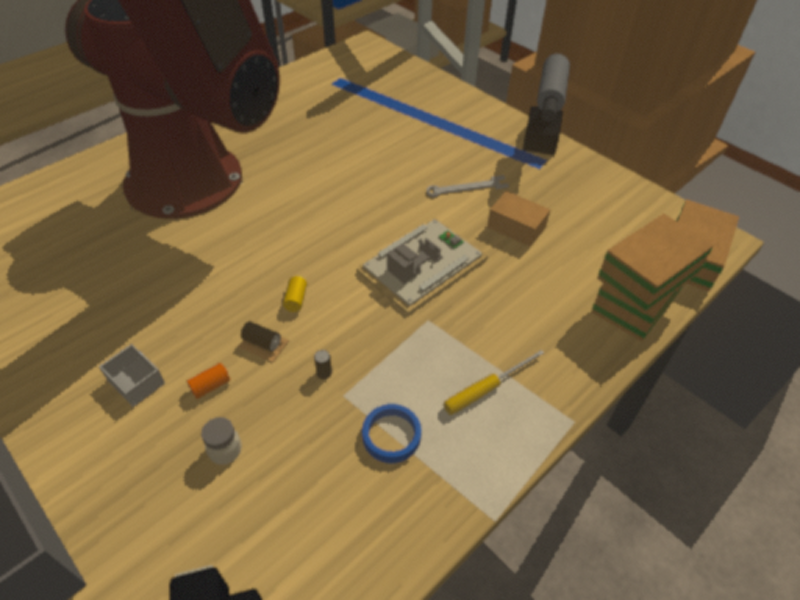

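Candidates in the 800x600 top view:
- Black cylinder on a wooden rest at (498,334): fits the target, being black, lying level and on the rest.
- Orange (548,329) and yellow (455,353) cylinders: excluded by colour.
- Black standing small cell (480,281): a bystander.

One enlarged crop will confirm this.

Run:
```python
from h import *
a=cv2.imread('pics/top0.png');b=cv2.imread('pics/scene0.png')
# top crops: cell region x 296-346,y 196-234 ; chime x186-266,y170-230 ; scene: cell 145-195,200-237
r=lambda im,x,y,w,h,W,H:cv2.resize(im[y:y+h,x:x+w],(W,H),interpolation=cv2.INTER_CUBIC)
o=np.zeros((600,800,3),np.uint8)
o[:300,:400]=r(a,298,199,40,30,400,300)      #10x
o[:300,400:]=r(b,145,200,40,30,400,300)      #10x
o[300:,:400]=r(a,188,174,80,60,400,300)     #5x
o[300:,400:]=r(b,225,137,90,67,400,300)     #4.44
cv2.imwrite('pics/crop1.png',o)
```

```text
(no output)
```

View pics/crop1.png

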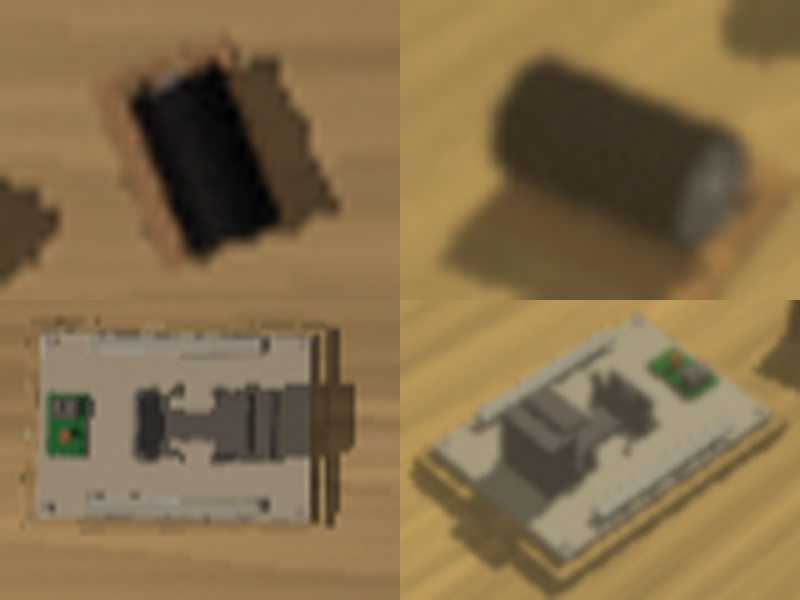

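The crop confirms it: the black cell lies on its wooden rest, with its centre at about (319,215) in the top image and a steel end facing +x. The chime has its terminal block towards world +y, so its +x is about world +y. Now I'll work out the poses.

Run:
```python
from h import *
g=lambda x,y:(298+x/10-.5+.05,199+y/10-.45)
q=[ray('top',g(*p),.021)[:2] for p in((135,95),(215,65),(280,215),(205,250))]
print('cell',np.mean(q,0),np.degrees(np.arctan2(*( (q[0]+q[1]-q[2]-q[3])[::-1]))))
f=lambda x,y:(188+x/5-.4,174+(y-300)/5-.4)
c=[ray('top',f(*p),.02)[:2] for p in((40,332),(312,335),(312,522),(38,518))]
print('chime',np.mean(c,0),np.degrees(np.arctan2(*((c[0]+c[3]-c[1]-c[2])[::-1]))), [np.linalg.norm(c[i]-c[(i+1)%4]) for i in range(4)])
s=state();w=camera_info('wrist');R=np.array(w['R']);t=np.array(w['t']);T=Ro.from_quat(s['ee_rot']).as_matrix()
print('cam in tool',T.T@(-R.T@t-s['tcp_pos']),'R cam->tool',(T.T@R.T).round(3),w['mtx'],'tool',T.round(3))
```

```text
cell [ 0.47645878 -0.13458622] 23.294141307571053
chime [0.53006058 0.19607714] 89.11415290200982 [np.float64(0.1892076197807478), np.float64(0.12955452945186538), np.float64(0.1894449049072123), np.float64(0.12899065287000672)]
cam in tool [ 0.07486981 -0.00115478 -0.14309998] R cam->tool [[ 0.    -0.958 -0.288]
 [ 1.     0.     0.   ]
 [-0.    -0.288  0.958]] [[310.97512001   0.         262.98145854]
 [  0.         310.97512001 192.96532301]
 [  0.           0.           1.        ]] tool [[ 0.921  0.39  -0.   ]
 [ 0.39  -0.921  0.001]
 [ 0.    -0.001 -1.   ]]
```

jog_arm:
  moves:
    - [0,4.8,-2.7,0,0,0,0]
    - [0,9.6,-5.4,0,0,0,0]
    - [0,14.4,-8,1,0,0,0]
    - [0,19.2,-10.7,2,0,0,0]
    - [0,24,-13.4,4,0,0,0]
    - [0,29,-16,6,0,0,0]
    - [0,34,-19,8,0,0,0]
    - [0,38.6,-21.4,10,0,0,0]

```text
time: 0.9
tcp_pos: [0.4444, -0.1758, 0.1502]
ee_rot: [0.98, 0.199, 0.0, 0.0]
force: [1.0, -0.9, 0.0]
width: 0.0851
grip_force: 0.0
```

jog_arm:
  moves:
    - [0,0,0,0,0,0,0]
    - [0,0,0,0,0,0,0]
    - [0,0,0,0,0,0,0]
    - [0,0,0,0,0,0,0]
    - [0,0,0,0,0,0,0]
    - [0,0,0,0,0,0,0]
    - [0,0,0,0,0,0,0]
    - [0,0,0,0,0,0,0]

```text
time: 1.7
tcp_pos: [0.4435, -0.1778, 0.1508]
ee_rot: [0.98, 0.199, 0.0, 0.0]
force: [0.5, -0.3, 0.6]
width: 0.0857
grip_force: 0.0
```

Run:
```python
from h import *
s=state();a=snap('wrist','w1.png');cv2.imwrite('pics/w1b.png',cv2.resize(a[:,:,::-1],(800,600),interpolation=cv2.INTER_CUBIC))
print(s['tcp_pos'],Ro.from_quat(s['ee_rot']).as_matrix().round(4),s['time'],s['force'])
```

```text
[ 0.44353514 -0.17781817  0.15082249] [[ 9.209e-01  3.897e-01  1.000e-04]
 [ 3.897e-01 -9.209e-01 -1.000e-04]
 [ 0.000e+00  1.000e-04 -1.000e+00]] 1.7 [ 0.46497767 -0.31264478  0.55900091]
```

View pics/w1b.png

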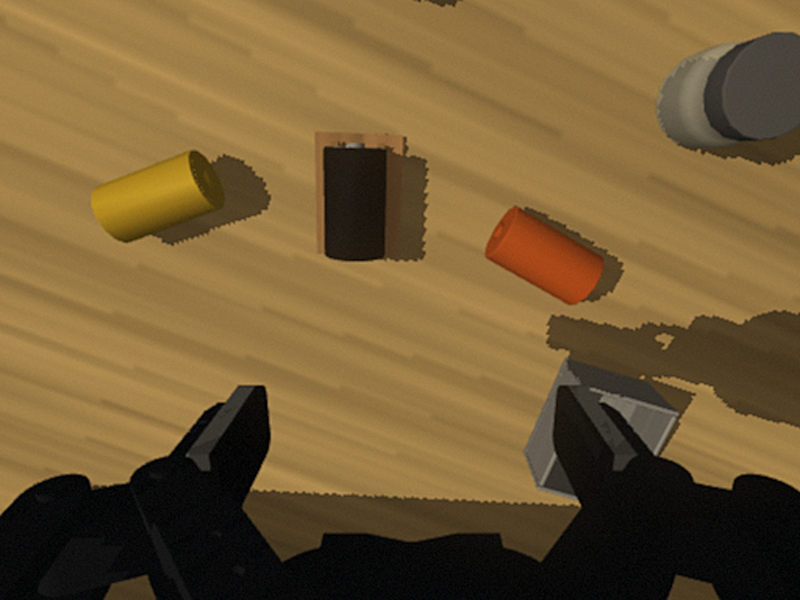

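The wrist view shows the black cell on its rest with the nub at the upper end (354,146), which is tool +x. Its flat end is at (355,258), its sides are at columns 325 and 386, and it is well aligned with the tool.

Run:
```python
from h import *
s=state();T=Ro.from_quat(s['ee_rot']).as_matrix()
p=lambda x,y:((x+.5)*.64-.5,(y+.5)*.64-.5)
loc=lambda x,y,z:T.T@(ray('wrist',p(x,y),z)-s['tcp_pos'])*100
for n,a in dict(nubbody=(354,148,.038),flat=(355,259,.038),L=(325,200,.021),R=(386,200,.021),L1=(324,155,.021),L2=(326,250,.021),R1=(386,155,.021),R2=(386,250,.021)).items(): print(n,loc(*a).round(2))
```

```text
nubbody [ 7.86 -2.98 11.28]
flat [ 2.19 -3.12 11.28]
L [ 5.15 -4.87 12.98]
R [ 5.15 -1.5  12.98]
L1 [ 7.52 -4.8  12.98]
L2 [ 2.36 -4.95 12.98]
R1 [ 7.53 -1.47 12.98]
R2 [ 2.36 -1.54 12.98]
```

jog_arm:
  moves:
    - [0,2.5,-1.5,2,0,0,1.2]
    - [0,5.3,-3.2,4,0,0,1.2]
    - [0,5.3,-3.2,7,0,0,1.2]
    - [0,5.3,-3.2,10,0,0,1.2]
    - [0,5.3,-3.2,12,0,0,1.2]
    - [0,5.3,-3.2,13.6,0,0,1.2]
    - [0,5.3,-3.2,14.6,0,0,1.2]
    - [0,5.3,-3.2,14.6,0,0,1.2]

```text
time: 2.55
tcp_pos: [0.4792, -0.1271, 0.0038]
ee_rot: [0.982, 0.189, -0.001, -0.001]
force: [-1.3, 0.7, -0.9]
width: 0.0855
grip_force: 0.0
```

jog_arm:
  moves:
    - [0.2,0,0,0,0,0,0]
    - [0.35,0,0,0,0,0,0]
    - [0.45,0,0,0,0,0,0]
    - [0.55,0,0,0,0,0,0]
    - [0.65,0,0,0,0,0,0]
    - [0.8,0,0,0,0,0,0]
    - [1,0,0,0,0,0,0]
    - [1,0,0,0,0,0,0]

```text
time: 3.35
tcp_pos: [0.481, -0.1284, 0.0055]
ee_rot: [0.982, 0.189, 0.001, 0.001]
force: [0.9, -4.1, 6.4]
width: 0.0324
grip_force: 59.2
```

jog_arm:
  moves:
    - [1,0,0,-2,0,0,0]
    - [1,0,0,-6,0,0,0]
    - [1,0,0,-10,0,0,0]
    - [1,0,0,-13,0,0,-8]
    - [1,2,-3.5,-15,0,0,-16]
    - [1,4.5,-7.2,-17,0,0,-24]
    - [1,7,-11.2,-18,0,0,-32]
    - [1,9.5,-15,-18.5,0,0,-40]

```text
time: 4.15
tcp_pos: [0.5126, 0.0491, 0.1908]
ee_rot: [0.857, 0.516, 0.0, -0.0]
force: [1.1, -0.4, -0.6]
width: 0.0322
grip_force: 60.2
```

Run:
```python
from h import *
s=state();T=Ro.from_quat(s['ee_rot']).as_matrix();print(s['tcp_pos'],s['width'],s['force'],np.degrees(np.arctan2(T[1,0],T[0,0])))
print(T.T@(np.array([.529,.136,.19])-s['tcp_pos'])*100)
```

```text
[0.51255895 0.0490974  0.19075394] 0.03222763157211975 [ 1.10199125 -0.41385779 -0.63757458] 62.076776151614645
[ 8.44834899 -2.61688584  0.08178192]
```

jog_arm:
  moves:
    - [1,2,-0.6,0,0,0,-7]
    - [1,4,-1.2,0,0,0,-14]
    - [1,6,-1.8,0,0,0,-21]
    - [1,8,-2.4,0,0,0,-27]
    - [1,8.4,-2.6,0,0,0,-27]
    - [1,8.4,-2.6,0,0,0,-27]
    - [1,8.4,-2.6,0,0,0,-27]
    - [1,8.4,-2.6,0,0,0,-27]

```text
time: 4.95
tcp_pos: [0.5291, 0.1326, 0.1897]
ee_rot: [0.715, 0.699, -0.0, -0.0]
force: [0.2, 0.3, -0.8]
width: 0.0322
grip_force: 60.2
```

Run:
```python
from h import *
s=state();a=snap('wrist','w2.png');cv2.imwrite('pics/w2b.png',cv2.resize(a[:,:,::-1],(800,600),interpolation=cv2.INTER_CUBIC))
print(s['tcp_pos'],Ro.from_quat(s['ee_rot']).as_matrix().round(4),s['time'],s['force'])
```

```text
[0.52913565 0.13259342 0.18968652] [[ 2.370e-02  9.997e-01 -4.000e-04]
 [ 9.997e-01 -2.370e-02 -2.000e-04]
 [-2.000e-04 -4.000e-04 -1.000e+00]] 4.95 [ 0.18405669  0.33640024 -0.77778514]
```

View pics/w2b.png

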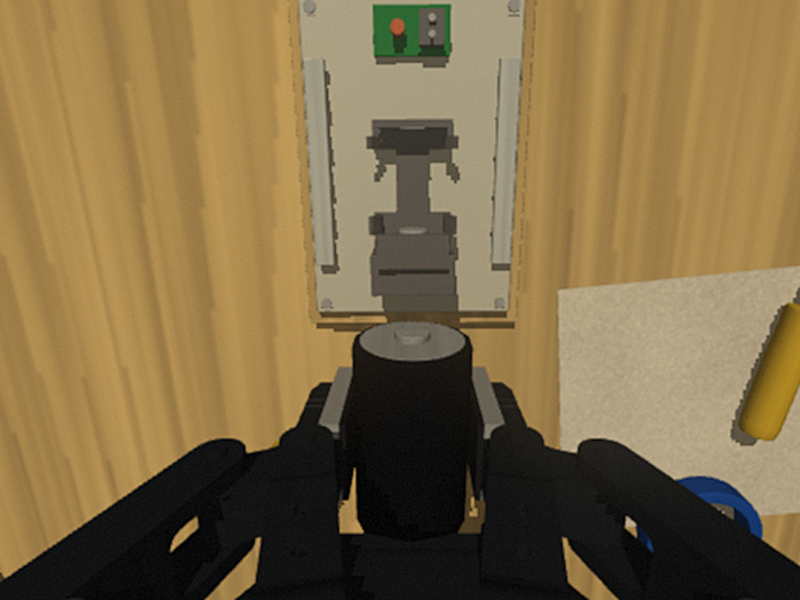

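The wrist view shows the cell gripped nub-up in the image, and the chime with its end wall near rows 120–128, hood front edge near row 234 and spring disc at (412,231). I'll enlarge it.

Run:
```python
import cv2
a=cv2.imread('pics/w2.png')
# orig px region: x 186-346 (160), y 0-? : crop 160x120 at y 70-190? scale 5
cv2.imwrite('pics/w2c.png',cv2.resize(a[70:220,184:344],(800,750),interpolation=cv2.INTER_CUBIC)[:600])
```

```text
(no output)
```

View pics/w2c.png

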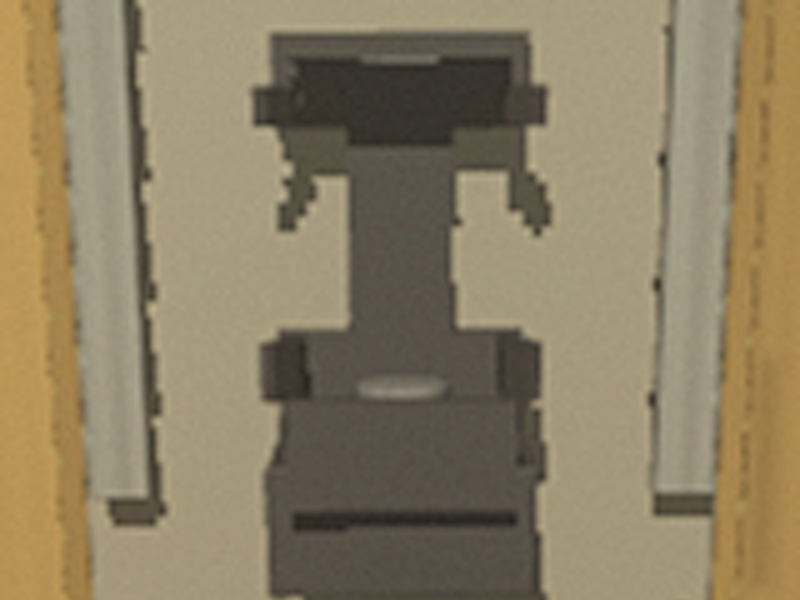

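Run:
```python
from h import *
s=state();T=Ro.from_quat(s['ee_rot']).as_matrix()
f=lambda x,y:(184+x/5-.4,70+y/5-.4)
P=dict(wall_out=(400,33,.0435),wall_in=(400,59,.0435),wL=(272,45,.0435),wR=(530,45,.0435),hood=(402,400,.0685),hoodL=(281,402,.0685),hoodR=(527,402,.0685),chkTL=(254,105,.043),chkTR=(546,105,.043),chkTtop=(540,87,.043),chkTbot=(540,125,.043),chkBL=(261,370,.043),chkBR=(540,370,.043),chkBtop=(540,342,.043),floorL=(350,250,.026),floorR=(454,250,.026),barLb=(88,497,.029),barRb=(712,493,.029),slot=(402,520,.0685))
for n,(x,y,z) in P.items():
  w=ray('wrist',f(x,y),z); print(n,w.round(4),(T.T@(w-s['tcp_pos'])*1000).round(1))
p=lambda x,y:((x+.5)*.64-.5,(y+.5)*.64-.5)
for q in((317,313),(510,312),(301,0),(523,0)): print(ray('wrist',p(*q),.02).round(4))
# cell nub in hand: centre px
for q in((412,342),): print('nub',(T.T@(ray('wrist',p(*q),s['tcp_pos'][2]+.020)-s['tcp_pos'])*1000).round(1))
```

```text
wall_out [0.533  0.227  0.0435] [ 94.4   1.5 146.2]
wall_in [0.5329 0.2227 0.0435] [ 90.2   1.5 146.2]
wL [0.5105 0.2255 0.0435] [ 92.5 -20.9 146.2]
wR [0.5557 0.2245 0.0435] [ 92.5  24.3 146.2]
hood [0.5319 0.1666 0.0685] [ 34.1   1.9 121.2]
hoodL [0.5113 0.1668 0.0685] [ 33.7 -18.8 121.2]
hoodR [0.5532 0.1658 0.0685] [ 33.8  23.2 121.2]
chkTL [0.5068 0.2157 0.043 ] [ 82.5 -24.3 146.7]
chkTR [0.5585 0.2145 0.043 ] [ 82.5  27.4 146.7]
chkTtop [0.5575 0.2175 0.043 ] [ 85.5  26.2 146.7]
chkTbot [0.5575 0.2111 0.043 ] [ 79.1  26.4 146.7]
chkBL [0.5058 0.1689 0.043 ] [ 35.7 -24.3 146.7]
chkBR [0.5576 0.1677 0.043 ] [ 35.7  27.6 146.7]
chkBtop [0.5576 0.1728 0.043 ] [ 40.9  27.4 146.7]
floorL [0.5225 0.1892 0.026 ] [ 56.4  -8.  163.7]
floorR [0.5425 0.1887 0.026 ] [ 56.4  12.  163.7]
barLb [0.4688 0.1426 0.029 ] [  8.6 -60.6 160.8]
barRb [0.5932 0.1405 0.029 ] [  9.4  63.8 160.7]
slot [0.5314 0.1457 0.0685] [ 13.1   1.9 121.2]
[0.4659 0.107  0.02  ]
[0.5965 0.1047 0.02  ]
[0.4715 0.2934 0.02  ]
[0.5973 0.2905 0.02  ]
nub [ 26.6   1.1 -20. ]
```

The wall, hood and cheek edges agree: the shifted seat is at tool x = +59.8 mm, y ≈ +1 to 1.7 mm. The cell's centre is at tool (-2.3, 0, -15.5) mm. Next, a small planner for the tilt-in path.

```bash
cat >> h.py <<'E'
SEAT=np.array([.5315,.1924,.026]); YAW=np.radians(88.7)
B=np.array([[np.cos(YAW),-np.sin(YAW),0],[np.sin(YAW),np.cos(YAW),0],[0,0,1]])  # chime axes
def plan(Fs,dy=0):
    s=state();T=Ro.from_quat(s['ee_rot']).as_matrix()
    for fx,fz,th in Fs:
        c,q=np.cos(np.radians(th)),np.sin(np.radians(th))
        a=np.array([c,0,q]);n=np.array([-q,0,c])
        p=SEAT+B@(np.array([fx,0,fz])/1e3+.0328*a-.0155*n+[0,dy/1e3,0])
        Tt=B@np.column_stack([a,[0,-1,0],-n])
        print((fx,fz,th),'cm',(T.T@(p-s['tcp_pos'])*100).round(2),'deg',np.degrees(Ro.from_matrix(T.T@Tt).as_rotvec()).round(1))
def where(dy=0):
    s=state();T=Ro.from_quat(s['ee_rot']).as_matrix();X=B.T@T
    th=np.degrees(np.arctan2(X[2,0],X[0,0]));p=B.T@(s['tcp_pos']-SEAT)
    F=p-.0328*X[:,0]-.0155*X[:,2]
    print('F',(F*1e3).round(1),'th',round(th,1),'force chime',(B.T@s['force']).round(1),'torque',(B.T@s['wrist_torque']).round(2),'t',s['time'],'w',s['width'])
E
python3 -c "
from h import *
where();plan([(-14,70,21),(-14,40,21),(-14,22,21)])"
```

```text
F [-92.6   0.9 179.3] th -0.0 force chime [ 0.3 -0.5 -1.1] torque [-0.02 -0.   -0.  ] t 5.0 w 0.03203530883183635
(-14, 70, 21) cm [8.2  0.08 9.65] deg [-0. 21. -0.]
(-14, 40, 21) cm [ 8.2   0.08 12.65] deg [-0. 21. -0.]
(-14, 22, 21) cm [ 8.2   0.09 14.45] deg [-0. 21. -0.]
```

jog_arm:
  moves:
    - [1,2,0,1,0,5,0]
    - [1,4,0,3,0,10,0]
    - [1,6,0,5,0,15,0]
    - [1,8.2,0.1,7,0,21,0]
    - [1,8.2,0.1,9,0,21,0]
    - [1,8.2,0.1,11,0,21,0]
    - [1,8.2,0.1,12.6,0,21,0]
    - [1,8.2,0.1,12.6,0,21,0]

```text
time: 5.8
tcp_pos: [0.5307, 0.2145, 0.0619]
ee_rot: [0.703, 0.687, 0.129, -0.128]
force: [-0.0, 0.2, -1.3]
width: 0.0323
grip_force: 60.0
```

Run:
```python
from h import *
where();plan([(-14,22,21),(-17,20.9,21),(-20,19.7,21),(-22,18.9,21),(-24,18.2,21)])
a=get_image('wrist');b=get_image('scene')
o=np.zeros((600,800,3),np.uint8)
o[:,:400]=cv2.resize(a[:225,180:330],(400,600),interpolation=cv2.INTER_CUBIC)
o[:,400:]=cv2.resize(b[110:230,235:315],(400,600),interpolation=cv2.INTER_CUBIC)
cv2.imwrite('pics/c3.png',o[:,:,::-1])
```

```text
F [-14.1   1.3  38.6] th 21.0 force chime [ 0.2  0.  -1.3] torque [0.   0.46 0.04] t 5.8 w 0.03231324747328386
(-14, 22, 21) cm [-0.59  0.14  1.55] deg [-0.2  0.  -0.1]
(-17, 20.9, 21) cm [-0.91  0.14  1.55] deg [-0.2  0.  -0.1]
(-20, 19.7, 21) cm [-1.23  0.14  1.55] deg [-0.2  0.  -0.1]
(-22, 18.9, 21) cm [-1.45  0.14  1.56] deg [-0.2  0.  -0.1]
(-24, 18.2, 21) cm [-1.66  0.14  1.55] deg [-0.2  0.  -0.1]
```

View pics/c3.png

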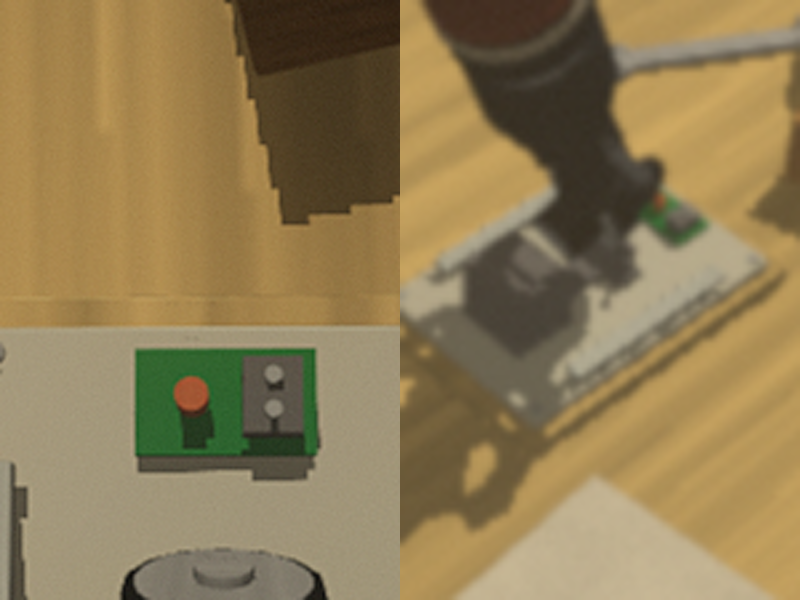

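The picture shows the cell centred over the terminal board (columns 223 and 226), so it is laterally aligned. I'll lower it and slide it in along its axis.

jog_arm:
  moves:
    - [1,-0.2,0.1,0.5,0,0,0]
    - [1,-0.4,0.13,1,0,0,0]
    - [1,-0.6,0.13,1.55,0,0,0]
    - [1,-0.6,0.13,1.55,0,0,0]
    - [1,-0.8,0.13,1.55,0,0,0]
    - [1,-1,0.13,1.55,0,0,0]
    - [1,-1.2,0.13,1.55,0,0,0]
    - [1,-1.2,0.13,1.55,0,0,0]

```text
time: 6.7
tcp_pos: [0.5334, 0.2094, 0.045]
ee_rot: [0.703, 0.688, 0.13, -0.127]
force: [-0.1, -0.1, -0.5]
width: 0.0325
grip_force: 60.0
```

Run:
```python
from h import *
where();plan([(-22,18.9,21),(-24,18.2,21),(-26,17.4,21)])
```

```text
F [-19.1  -1.5  21.7] th 21.0 force chime [-0.1  0.1 -0.5] torque [-0.01  0.42 -0.02] t 6.7 w 0.03249108287513388
(-22, 18.9, 21) cm [-0.37 -0.15  0.16] deg [-0.  0.  0.]
(-24, 18.2, 21) cm [-0.58 -0.15  0.15] deg [-0.  0.  0.]
(-26, 17.4, 21) cm [-0.79 -0.15  0.16] deg [-0.  0.  0.]
```

jog_arm:
  moves:
    - [1,0,0,0,0,0,0]
    - [1,0,0,0,0,0,0]
    - [1,0,0,0,0,0,0]
    - [1,0,0,0,0,0,0]
    - [1,0,0,0,0,0,0]
    - [1,0,0,0,0,0,0]
    - [1,0,0,0,0,0,0]
    - [1,0,0,0,0,0,0]

```text
time: 7.5
tcp_pos: [0.5333, 0.2097, 0.045]
ee_rot: [0.703, 0.688, 0.13, -0.127]
force: [-0.2, 0.5, -1.5]
width: 0.0324
grip_force: 60.0
```

Run:
```python
from h import *
where();get_image('top');where();plan([(-22,18.9,21),(-24,18.2,21),(-26,17.4,21)])
```

```text
F [-18.9  -1.5  21.7] th 21.0 force chime [ 0.5  0.2 -1.5] torque [-0.05  0.47 -0.04] t 7.5 w 0.032366593297063304
F [-18.9  -1.5  21.7] th 21.0 force chime [-0.5  0.5 -1.7] torque [ 0.02  0.49 -0.05] t 7.55 w 0.032170596703740686
(-22, 18.9, 21) cm [-0.39 -0.15  0.15] deg [-0.   0.   0.1]
(-24, 18.2, 21) cm [-0.61 -0.15  0.14] deg [-0.   0.   0.1]
(-26, 17.4, 21) cm [-0.82 -0.15  0.15] deg [-0.   0.   0.1]
```

jog_arm:
  moves:
    - [1,0,-0.14,0.08,0,0,0]
    - [1,0,-0.14,0.15,0,0,0]
    - [1,-0.1,-0.14,0.15,0,0,0]
    - [1,-0.2,-0.14,0.15,0,0,0]
    - [1,-0.3,-0.14,0.15,0,0,0]
    - [1,-0.3,-0.14,0.15,0,0,0]
    - [1,-0.3,-0.14,0.15,0,0,0]
    - [1,-0.3,-0.14,0.15,0,0,0]

```text
time: 8.35
tcp_pos: [0.5319, 0.2075, 0.0425]
ee_rot: [0.703, 0.688, 0.13, -0.127]
force: [0.7, 0.6, -0.3]
width: 0.0319
grip_force: 60.0
```

Run:
```python
from h import *
where();plan([(-24,18.2,21),(-26,17.4,21)])
```

```text
F [-21.1  -0.1  19.2] th 21.0 force chime [ 0.6 -0.7 -0.3] torque [ 0.04  0.47 -0.01] t 8.35 w 0.03191374567187801
(-24, 18.2, 21) cm [-0.31 -0.   -0.01] deg [-0.  -0.   0.1]
(-26, 17.4, 21) cm [-0.52 -0.   -0.  ] deg [-0.  -0.   0.1]
```

Tracking is good and there's no contact yet. I'll feel for the spring.

jog_arm:
  moves:
    - [1,-0.07,0,0,0,0,0]
    - [1,-0.14,0,0,0,0,0]
    - [1,-0.21,0,0,0,0,0]
    - [1,-0.28,0,0,0,0,0]
    - [1,-0.35,0,0,0,0,0]
    - [1,-0.35,0,0,0,0,0]
    - [1,-0.35,0,0,0,0,0]
    - [1,-0.35,0,0,0,0,0]

```text
time: 9.15
tcp_pos: [0.5318, 0.2043, 0.0413]
ee_rot: [0.703, 0.688, 0.13, -0.128]
force: [-0.6, 1.6, -0.5]
width: 0.0322
grip_force: 60.0
```

Run:
```python
from h import *
where();plan([(-26,17.4,21),(-28,16.8,21)])
```

```text
F [-24.3  -0.1  18. ] th 21.0 force chime [ 1.6  0.6 -0.5] torque [0.03 0.19 0.01] t 9.15 w 0.03220592709037085
(-26, 17.4, 21) cm [-0.18 -0.01 -0.  ] deg [-0.  -0.   0.1]
(-28, 16.8, 21) cm [-0.39 -0.01 -0.02] deg [-0.  -0.   0.1]
```

jog_arm:
  moves:
    - [1,-0.07,0,0,0,0,0]
    - [1,-0.14,0,0,0,0,0]
    - [1,-0.21,0,0,0,0,0]
    - [1,-0.28,0,0,0,0,0]
    - [1,-0.35,0,0,0,0,0]
    - [1,-0.35,0,0,0,0,0]
    - [1,-0.35,0,0,0,0,0]
    - [1,-0.35,0,0,0,0,0]

```text
time: 9.95
tcp_pos: [0.5319, 0.2015, 0.0404]
ee_rot: [0.702, 0.688, 0.131, -0.128]
force: [-1.6, 6.1, 5.5]
width: 0.032
grip_force: 60.4
```

Run:
```python
from h import *
where();plan([(-28.5,17.2,21),(-30,17.2,20),(-31,17.2,19),(-31.6,17.2,18),(-31.8,17.2,17)])
```

```text
F [-27.1  -0.2  17.1] th 21.1 force chime [6.1 1.8 5.5] torque [ 0.26 -0.88 -0.03] t 9.95 w 0.03203669043834017
(-28.5, 17.2, 21) cm [-0.13 -0.02 -0.06] deg [-0.  -0.1  0.1]
(-30, 17.2, 20) cm [-0.3  -0.02 -0.05] deg [-0.  -1.1  0.1]
(-31, 17.2, 19) cm [-0.42 -0.02 -0.03] deg [-0.  -2.1  0.1]
(-31.6, 17.2, 18) cm [-0.51 -0.02  0.  ] deg [-0.  -3.1  0.1]
(-31.8, 17.2, 17) cm [-0.55 -0.02  0.05] deg [-0.  -4.1  0.1]
```

The cell's bottom corner touches the floor lightly (about 5 N up). I'll raise it about 1 mm, then press the spring on horizontally.

Run:
```python
from h import *
plan([(-27,18.1,21),(-28.5,18.1,21),(-29.5,18.1,20.5),(-30.3,18.1,20)])
```

```text
(-27, 18.1, 21) cm [ 0.04 -0.02 -0.09] deg [-0.  -0.1  0.1]
(-28.5, 18.1, 21) cm [-0.1  -0.02 -0.14] deg [-0.  -0.1  0.1]
(-29.5, 18.1, 20.5) cm [-0.2  -0.02 -0.15] deg [-0.  -0.6  0.1]
(-30.3, 18.1, 20) cm [-0.29 -0.02 -0.15] deg [-0.  -1.1  0.1]
```

jog_arm:
  moves:
    - [1,0.04,0,-0.09,0,0,0]
    - [1,-0.03,-0.02,-0.12,0,0,0]
    - [1,-0.1,-0.02,-0.14,0,0,0]
    - [1,-0.15,-0.02,-0.15,0,-0.3,0]
    - [1,-0.2,-0.02,-0.15,0,-0.6,0]
    - [1,-0.29,-0.02,-0.15,0,-1.1,0]
    - [1,-0.29,-0.02,-0.15,0,-1.1,0]
    - [1,-0.29,-0.02,-0.15,0,-1.1,0]

```text
time: 10.75
tcp_pos: [0.5316, 0.1989, 0.0406]
ee_rot: [0.703, 0.689, 0.124, -0.122]
force: [0.8, 9.7, -0.4]
width: 0.0324
grip_force: 59.9
```

Run:
```python
from h import *
where();plan([(-31,18.1,19.5),(-31.5,18.1,19),(-31.9,18.1,18),(-32,18.1,17),(-32,18.1,16)])
```

```text
F [-29.6  -0.1  17.9] th 20.0 force chime [ 9.7 -0.6 -0.4] torque [-0.16 -1.51  0.04] t 10.75 w 0.03235869310151168
(-31, 18.1, 19.5) cm [-0.14  0.   -0.03] deg [-0.  -0.5  0.1]
(-31.5, 18.1, 19) cm [-0.2   0.   -0.02] deg [-0.  -1.   0.1]
(-31.9, 18.1, 18) cm [-0.26  0.    0.02] deg [-0.  -2.   0.1]
(-32, 18.1, 17) cm [-0.3   0.    0.08] deg [-0.  -3.   0.1]
(-32, 18.1, 16) cm [-0.33  0.    0.13] deg [-0.  -4.   0.1]
```

jog_arm:
  moves:
    - [1,-0.07,0,-0.01,0,-0.3,0]
    - [1,-0.14,0,-0.02,0,-0.6,0]
    - [1,-0.2,0,-0.02,0,-1,0]
    - [1,-0.24,0,0,0,-1.5,0]
    - [1,-0.28,0,0.02,0,-2,0]
    - [1,-0.32,0,0.05,0,-2.5,0]
    - [1,-0.32,0,0.05,0,-2.5,0]
    - [1,-0.32,0,0.05,0,-2.5,0]

```text
time: 11.55
tcp_pos: [0.5315, 0.1967, 0.039]
ee_rot: [0.706, 0.692, 0.109, -0.107]
force: [1.1, 13.4, -2.5]
width: 0.0325
grip_force: 59.8
```

Run:
```python
from h import *
where();plan([(-32.4,18,15),(-32.4,18,12),(-32.4,18.1,9),(-32.3,18.2,6)])
```

```text
F [-31.7  -0.   17.9] th 17.6 force chime [13.4 -0.8 -2.5] torque [-0.22 -2.16 -0.01] t 11.55 w 0.032496528322648086
(-32.4, 18, 15) cm [-0.14  0.01  0.11] deg [-0.  -2.6  0.2]
(-32.4, 18, 12) cm [-0.23  0.01  0.28] deg [-0.  -5.6  0.2]
(-32.4, 18.1, 9) cm [-0.33  0.01  0.43] deg [-0.  -8.6  0.2]
(-32.3, 18.2, 6) cm [-0.43  0.01  0.58] deg [ -0.  -11.6   0.2]
```

jog_arm:
  moves:
    - [1,-0.07,0,0.03,0,-0.8,0]
    - [1,-0.14,0,0.07,0,-1.7,0]
    - [1,-0.17,0,0.11,0,-2.6,0]
    - [1,-0.2,0,0.16,0,-3.6,0]
    - [1,-0.23,0,0.22,0,-4.6,0]
    - [1,-0.26,0,0.28,0,-5.6,0]
    - [1,-0.26,0,0.28,0,-5.6,0]
    - [1,-0.26,0,0.28,0,-5.6,0]

```text
time: 12.35
tcp_pos: [0.5315, 0.1953, 0.0354]
ee_rot: [0.71, 0.696, 0.075, -0.073]
force: [1.5, 13.0, -3.8]
width: 0.0319
grip_force: 60.0
```

Run:
```python
from h import *
where();plan([(-32.4,18.1,9),(-32.4,18.2,6),(-32.3,18.4,3),(-32.2,18.4,1),(-32.2,18.4,0)])
```

```text
F [-32.4  -0.   17.7] th 12.0 force chime [13.  -1.2 -3.8] torque [-0.24 -2.43 -0.03] t 12.35 w 0.03188380379002194
(-32.4, 18.1, 9) cm [-0.07  0.01  0.13] deg [-0.  -3.   0.2]
(-32.4, 18.2, 6) cm [-0.17  0.01  0.29] deg [-0.  -6.   0.2]
(-32.3, 18.4, 3) cm [-0.25  0.    0.43] deg [-0.  -9.   0.2]
(-32.2, 18.4, 1) cm [-0.32  0.    0.54] deg [  0.  -11.    0.2]
(-32.2, 18.4, 0) cm [-0.36  0.    0.59] deg [  0.  -12.    0.2]
```

jog_arm:
  moves:
    - [1,-0.04,0,0.07,0,-1.5,0]
    - [1,-0.08,0,0.13,0,-3,0]
    - [1,-0.13,0,0.21,0,-4.5,0]
    - [1,-0.17,0,0.29,0,-6,0]
    - [1,-0.21,0,0.36,0,-7.5,0]
    - [1,-0.25,0,0.43,0,-9,0]
    - [1,-0.25,0,0.43,0,-9,0]
    - [1,-0.25,0,0.43,0,-9,0]

```text
time: 13.15
tcp_pos: [0.5313, 0.1935, 0.0302]
ee_rot: [0.714, 0.7, 0.019, -0.018]
force: [1.9, 11.2, -6.1]
width: 0.0321
grip_force: 60.1
```

Run:
```python
from h import *
where();plan([(-32.2,18.4,1),(-32,18.2,0),(-31.5,18,0),(-31.2,18,0)])
```

```text
F [-32.4   0.1  17.9] th 3.0 force chime [11.2 -1.6 -6.1] torque [-0.22 -2.38  0.08] t 13.15 w 0.032098530409757665
(-32.2, 18.4, 1) cm [-0.03  0.02  0.07] deg [-0.  -2.   0.2]
(-32, 18.2, 0) cm [-0.04  0.02  0.14] deg [-0.  -3.   0.2]
(-31.5, 18, 0) cm [0.01 0.02 0.17] deg [-0.  -3.   0.2]
(-31.2, 18, 0) cm [0.04 0.02 0.17] deg [-0.  -3.   0.2]
```

jog_arm:
  moves:
    - [1,-0.01,0,0.03,0,-0.7,0]
    - [1,-0.02,0,0.05,0,-1.4,0]
    - [1,-0.03,0.01,0.08,0,-2.2,0]
    - [1,-0.04,0.01,0.1,0,-3,0]
    - [1,-0.04,0.01,0.1,0,-3,0]
    - [1,-0.04,0.01,0.1,0,-3,0]
    - [1,-0.04,0.01,0.1,0,-3,0]
    - [1,-0.04,0.01,0.1,0,-3,0]

```text
time: 13.95
tcp_pos: [0.5313, 0.1929, 0.029]
ee_rot: [0.714, 0.7, -0.0, -0.0]
force: [0.3, 10.6, -6.5]
width: 0.0324
grip_force: 60.2
```

Run:
```python
from h import *
where();a=get_image('wrist')
cv2.imwrite('pics/c5.png',cv2.resize(a[:330,140:390,::-1],(455,600),interpolation=cv2.INTER_CUBIC))
```

```text
F [-32.3   0.2  18.5] th -0.0 force chime [10.6 -0.1 -6.5] torque [-0.12 -2.4   0.06] t 13.95 w 0.03241857603283692
```

View pics/c5.png

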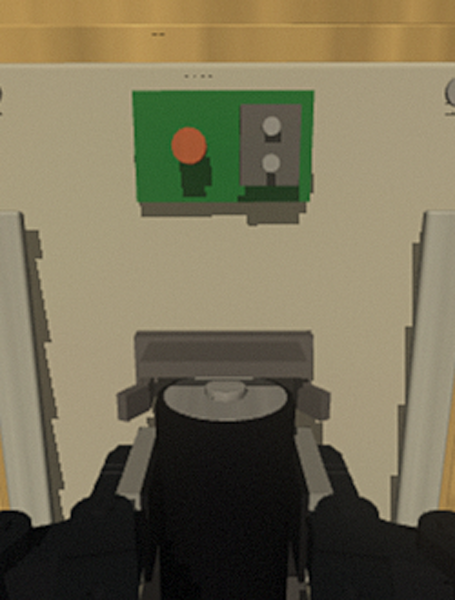

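The picture shows the nub (225,390) just inside the end wall (inner edge at row 377), centred between the cheeks. Next, lower it to the floor and ease forward.

jog_arm:
  moves:
    - [1,0,0,0.02,0,0,0]
    - [1,0,0,0.04,0,0,0]
    - [1,0,0,0.05,0,0,0]
    - [1,0.03,0,0.06,0,0,0]
    - [1,0.06,0,0.06,0,0,0]
    - [1,0.08,0,0.06,0,0,0]
    - [1,0.1,0,0.06,0,0,0]
    - [1,0.1,0,0.06,0,0,0]

```text
time: 14.8
tcp_pos: [0.5314, 0.1936, 0.0287]
ee_rot: [0.714, 0.7, -0.0, 0.0]
force: [-1.2, 9.6, -3.2]
width: 0.0325
grip_force: 60.4
```

```bash
python3 -c "
from h import *
where()"
```

```text
F [-31.5   0.1  18.2] th -0.0 force chime [ 9.6  1.4 -3.2] torque [ 0.09 -2.03 -0.01] t 14.8 w 0.03254633743161992
```

jog_arm:
  moves:
    - [1,0,0,0.02,0,0,0]
    - [1,0,0,0.04,0,0,0]
    - [1,0,0,0.05,0,0,0]
    - [1,0,0,0.05,0,0,0]
    - [1,0.03,0,0.05,0,0,0]
    - [1,0.05,0,0.05,0,0,0]
    - [1,0.05,0,0.05,0,0,0]
    - [1,0.05,0,0.05,0,0,0]

```text
time: 15.6
tcp_pos: [0.5314, 0.194, 0.0284]
ee_rot: [0.714, 0.7, -0.0, 0.0]
force: [-0.4, 8.4, 0.3]
width: 0.0322
grip_force: 60.8
```

```bash
python3 -c "
from h import *
where()"
```

```text
F [-31.2   0.1  18. ] th -0.1 force chime [8.4 0.6 0.3] torque [ 0.24 -1.75 -0.02] t 15.6 w 0.03217879350767841
```

The cell is on the floor, level, and about 0.5 mm from the wall. I'll release it slowly and lift away.

jog_arm:
  moves:
    - [0.58,0,0,0,0,0,0]
    - [0.55,0,0,0,0,0,0]
    - [0.5,0,0,0,0,0,0]
    - [0.42,0,0,0,0,0,0]
    - [0.42,0,0,0,0,0,0]
    - [0.42,0,0,0,0,0,0]
    - [0.42,0,0,0,0,0,0]
    - [0.42,0,0,0,0,0,0]

```text
time: 16.4
tcp_pos: [0.5315, 0.1928, 0.0285]
ee_rot: [0.715, 0.699, -0.001, 0.001]
force: [0.1, -0.8, -0.1]
width: 0.0495
grip_force: 0.0
```

jog_arm:
  moves:
    - [0.42,0,0,-0.5,0,0,0]
    - [0.42,0,0,-1.5,0,0,0]
    - [0.42,0,0,-3,0,0,0]
    - [0.42,0,0,-5,0,0,0]
    - [0.42,-2,0,-7,0,0,0]
    - [0.42,-4,0,-9,0,0,0]
    - [0.42,-4,0,-11,0,0,0]
    - [0.42,-4,0,-11,0,0,0]

```text
time: 17.2
tcp_pos: [0.5326, 0.153, 0.1421]
ee_rot: [0.715, 0.699, 0.001, 0.003]
force: [0.0, 0.3, 1.2]
width: 0.0494
grip_force: 0.0
```

Run:
```python
from h import *
where();a=get_image('wrist');b=get_image('scene')
o=np.zeros((600,800,3),np.uint8)
o[:,:500]=cv2.resize(a[40:280,160:360],(500,600),interpolation=cv2.INTER_CUBIC)
o[:,500:]=cv2.resize(b[120:220,245:295],(300,600),interpolation=cv2.INTER_CUBIC)
cv2.imwrite('pics/c6.png',o[:,:,::-1])
```

```text
F [-72.1  -1.9 131.7] th -0.1 force chime [ 0.3 -0.   1.2] torque [-0.   -0.01 -0.01] t 17.2 w 0.04937444375372539
```

View pics/c6.png

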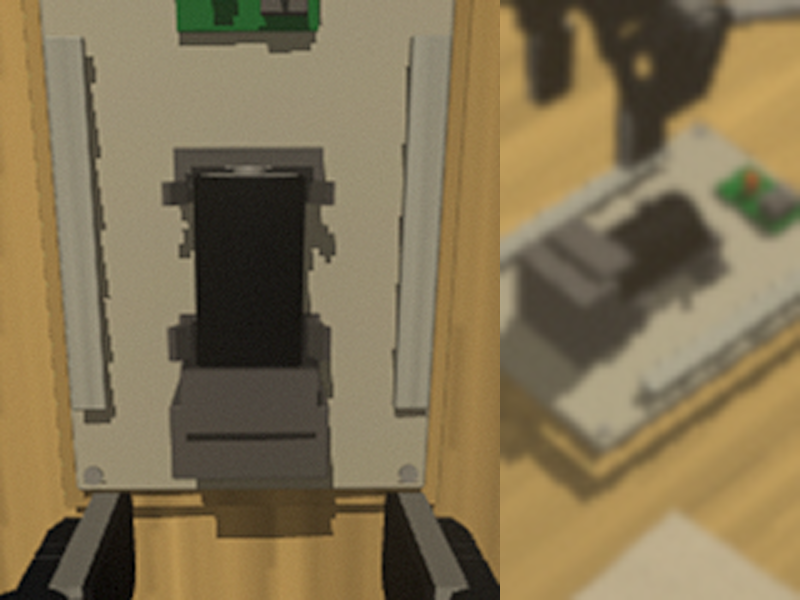

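The cell lies between the hood (row 367) and the end wall, with the nub at (250,168) against the wall, centred. I'll check numerically that it is level before handing in.

Run:
```python
from h import *
for z in(.06,.064,.07): print(z,(proj('wrist',SEAT+B@[.028,0,z-.026])-[160,40])*2.5)
for y in(-.017,.017): print((proj('wrist',SEAT+B@[.028,y,.017])-[160,40])*2.5,(proj('wrist',SEAT+B@[-.026,y,.017])-[160,40])*2.5)
```

```text
0.06 [252.52731305 177.46395772]
0.064 [252.46593836 178.04003244]
0.07 [252.36958923 178.94438397]
[309.90705357 175.30877307] [306.32419878 351.07463659]
[195.60521895 175.14784827] [199.30214676 350.97787699]
```

```bash
python3 -c "
from plant import finish_job
print(finish_job())"
```

```text
the job is handed in; nothing more can be done
None
```

The black cell is in the chime cradle, flat end under the hood on the spring and nub behind the end wall; it looks fully home and level in the last picture. I handed the job in at about 17 s, with the arm clear and no bystander touched.

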